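# Clear the stack off the soldering bench

## Task

Take the stack on the soldering bench apart from the top down, one piece at a time, and put each piece upright in its own place: the heat sink in the square dish, the flux tin in the round dish, the solder spool over the spindle of its stand and right down on the base, and last the aluminium box in the long tray, each lying flat. Tip nothing over and leave the circuit board where it is.

Things in the scene. Friction and masses are not known exactly. Their poses are not given: they have to be found in the camera images.
- heatsink: Black finned metal heat sink, top piece of the stack: square 28 x 28 mm, 22 mm tall (6 mm base plate, above it five upright fins 2.6 mm thick running along its x axis). About 35 g. Origin: centre of its underside; z up.
- tin: Round flat flux tin of plain brass-coloured metal, closed lid, second from the top: 42 mm diameter, 24 mm tall. About 60 g. Origin: centre of its underside; z up.
- spool: Solder wire spool standing on end, third from the top: grey plastic flanges 54 mm diameter and 4 mm thick at both ends, silvery wire between them (49 mm diameter), 34 mm tall overall, with an open bore 26 mm in diameter right through along its z axis. About 200 g. Origin: centre of its underside; z up.
- enclosure: Plain die-cast aluminium box with a screwed-on lid, the bottom of the stack, standing on the bench: 100 mm (x axis) x 60 mm (y axis), 34 mm tall. About 240 g. The other pieces are piled roughly on its middle. Origin: centre of its underside; z up.
- square_dish: Small square white plastic dish fixed to the bench, place of the heat sink: 56 x 56 mm outside, 50 x 50 mm inside; inner floor 2 mm above the bench, rim top 6 mm above the bench. Origin: centre of its underside, at bench height; x and y along its sides.
- round_dish: Small round white plastic dish fixed to the bench, place of the tin: 72 mm outside diameter, 64 mm inside; inner floor 2 mm above the bench, rim top 6 mm above the bench. Origin: centre of its underside, at bench height.
- stand: Spool stand fixed to the bench, place of the spool: round white base 72 mm diameter and 6 mm thick, with one upright steel spindle in its middle, 10 mm diameter, rising 22 mm above the base (28 mm above the bench), tapered at the tip. Origin: centre of the base's underside, at bench height.
- tray: Long white plastic tray fixed to the bench, place of the aluminium box: 126 mm (x axis) x 86 mm (y axis) outside, 120 x 80 mm inside; inner floor 2 mm above the bench, rim top 6 mm above the bench. Origin: centre of its underside, at bench height.
- board: Green circuit board with black connectors and capacitors lying loose on the bench, to be left alone: 70 x 95 mm, about 20 mm tall. Origin: centre of its underside.
There are look-alikes about, which are no part of the job. Leave any blue or orange look-alike of the tin alone.

How it is judged:
By the outcome, as a careful person would: the job done as asked, in the order asked, and still so for the second after the job is handed in, with the robot touching nothing.
It also fails if it takes over 120 s, if anything falls off the work surface, if the arm or the gripper's body presses on something with over 40 N, if the wrist force passes 120 N, or if a joint passes its speed limit or range.

## Robot

A 6-joint arm with a two-finger parallel gripper is mounted at the origin on the work surface. World frame = base frame: x ahead of the robot, y to its left, z up, the work surface at z = 0. Lengths are in m, angles in rad, forces in N, time in s.
With the tool pointing down it reaches from about 0.425 to 0.95 m from the base axis. Payload 3.5 kg.
Tool frame: the origin (TCP) lies between the finger pads; the fingertips stand 22 mm ahead of it and the grasp point (between the pads) lies 3 mm ahead of it (ctrl.nose_length is the z of the fingertips in the tool frame, in m); z points along the fingers, y is the line along which they close (so a half turn about z gives the same grasp; the last joint's range is limited). The gripper opens to 85 mm and grips with 20 to 120 N. Pads are 22 mm wide; open, the fingers measure 114 mm over their backs; the gripper's body (76 mm by 85 mm) begins 54 mm behind the grasp point. The pads swing forward as they close: fully open they stand 13 mm farther back than shut.
Start: joints at [1.196, 0.286, 1.577, -0, 1.279, -0.15], TCP at [0.15, 0.658, 0.253] pointing down, gripper open.
Joint ranges: [-2.77, 2.77], [-0.9, 2.22], [0.21, 2.48], [-1.53, 4.67], [0.24, 2.81], [-2.84, 2.84]. Speed limits (rad/s): [2.79, 2.79, 3.14, 3.14, 3.14, 3.14].

## Interface

Orientations are given as a unit quaternion [x, y, z, w].
In Python, from plant import ctrl gives the robot as it stands. The module is installed in compiled form; this text tells all that it offers.
- The arm moves only by the tool send_rows, never from a script. Its argument "rows" is text: rows parted by semicolons, each of 7 numbers parted by spaces: the turn, a rotation vector about the tool's x, y, z in normalised numbers (1 is 360 degrees), then the shift along the tool's x, y, z in fractions of the full range, 1 being 500 mm, then the opening, from -1 (shut) to 1 (fully open). A call has 1 to 8 rows; each row is the pose to reach, as a shift and turn from the pose commanded when the call began, along the tool's axes at that moment; what a row does not reach only later rows make up. A row lasts 1/8 s, in which the tool goes at most 62.5 mm and 10.7 degrees, less where a joint would pass 70% of its speed; a pose out of reach is approached as far as the arm can. A shift or turn number past 1, either way, is cut back to 1. A call with a gripper value outside its range is refused whole. The fingers move at their own pace and stop on an object; "grip_force" is the grip in N (left out, the last holds). Time passes only in rows, so rows that repeat a pose let the fingers close. It gives the time, the measured TCP pose, the force, the opening and the grip force at its end, in the units of the state.
- ctrl.get_state(): the state, without advancing time (a new reading comes with each control period).
- ctrl.read_camera(name): name is "scene" or "top"; returns a dict with "color" (384x512x3 uint8, red, green, blue), "fx", "fy", "cx", "cy" (pixels), "D" ([k1, k2, p1, p2, k3] as OpenCV has them; the pictures are not rectified), "extrinsics" (4x4, takes a point from world to camera coordinates). Camera axes: x right, y down, z forward; pixel columns grow to the right and rows downward; lengths in m; the calibration is good to about 2 mm. A picture is of the moment at which its call begins. There is no depth.
- ctrl.sign_off(): hands the job in; it is judged then, once.
Trained networks look in a picture, given as the dict that the camera call returned (one of the last four; its "shot" number tells which), for a name from the list of things; names that differ only in an ending like _2 or _b are one class to them, and where a whole thing is asked for, a point or a joint stands for the part that bears it (a point fixed in the world has none). Each returns a list of dicts, best first, with "p" (0 to 1); they miss things now and then, are a little off and sometimes report something else, mostly with a low value. They report only what shows in the picture. A call takes as long as a camera call. They do not tell look-alikes from the thing itself.
- ctrl.look_for(picture, target): "position" ([x, y, z] in m, in the coordinates of the camera as it stood for that picture, good to about 4 mm: the middle of the surface that is visible of it).
The state is a dict: "time": time; "qpos": joint angles; "dq": joint speeds; "joint_efforts": joint torques, N m; "eef_pos": TCP position; "tcp_rot": TCP orientation; "contact_force": force on the tool from outside, world axes, zero at the start; "wrist_torque": the same for the moment, N m; "opening": opening from 0.0 (shut) to 1.0 (fully open); "finger_force": force on a finger pad.
Only numpy, scipy, OpenCV 4.12 (cv2) and the standard library are available. Lean on these libraries where they do the work, as an engineer would, in place of code of your own. Each camera call takes 0.05 s, during which the arm holds its last target. There are 200 camera calls.

## Working session

There is one attempt and no reset: what is moved stays moved. The work goes in short steps, Python scripts to look and compute and a tool call to move; the robot and the scene stay as the last step left them, time stands still between calls to the robot, and variables do not carry over. Pictures are saved under pics/ and viewed, at most 14 in all, crops included, and the job is handed in when it is done.

Besides the shell and the picture viewer there is one more tool, called in YAML: its name, and indented under it one key for each argument. send_rows: Moves the arm, as the interface text tells. Its arguments: {"type":"object","properties":{"rows":{"type":"string"},"grip_force":{"type":"number"}},"required":["rows"]}

```bash
mkdir -p pics; cat > h.py <<'E'
import numpy as np, cv2
from plant import ctrl
from scipy.spatial.transform import Rotation as R
NAMES="heatsink tin spool enclosure square_dish round_dish stand tray board".split()
def shot(cam,png=None):
    p=ctrl.read_camera(cam)
    if png: cv2.imwrite('pics/'+png,p["color"][:,:,::-1])
    return p
def KD(p): return np.array([[p["fx"],0,p["cx"]],[0,p["fy"],p["cy"]],[0,0,1.]]),np.array(p["D"],float)
def proj(p,X):
    K,D=KD(p);E=np.array(p["extrinsics"])
    return cv2.projectPoints(np.atleast_2d(X).astype(float),cv2.Rodrigues(E[:3,:3])[0],E[:3,3],K,D)[0].reshape(-1,2)
def ray(p,uv):
    K,D=KD(p);E=np.array(p["extrinsics"])
    n=cv2.undistortPoints(np.array(uv,float).reshape(-1,1,2),K,D).reshape(-1,2)
    d=np.c_[n,np.ones(len(n))]@E[:3,:3]
    return -E[:3,:3].T@E[:3,3],d
def onz(p,uv,z):
    c,d=ray(p,uv); return c+d*((z-c[2])/d[:,2])[:,None]
def world(p,x):
    E=np.array(p["extrinsics"]); return E[:3,:3].T@(np.array(x)-E[:3,3])
def tri(p,a,q,b):
    c1,d1=ray(p,[a]);c2,d2=ray(q,[b]);d1=d1[0]/np.linalg.norm(d1);d2=d2[0]/np.linalg.norm(d2)
    s=np.linalg.lstsq(np.c_[d1,-d2],c2-c1,rcond=None)[0]
    A=c1+s[0]*d1;B=c2+s[1]*d2
    return (A+B)/2,np.linalg.norm(A-B)
def find(p,names=NAMES):
    for n in names:
        for r in ctrl.look_for(p,n)[:4]:
            w=world(p,r["position"]); print(n,round(r["p"],2),w.round(3),proj(p,w).round(0)[0])
def tool(dx): # world shift to tool shift mm
    s=ctrl.get_state(); return (R.from_quat(s["tcp_rot"]).inv().apply(dx)*1000).round(1)
def st():
    s=ctrl.get_state(); print({k:np.round(s[k],3).tolist() for k in("time","qpos","eef_pos","tcp_rot","contact_force","opening","finger_force")}); return s
E
python3 - <<'E'
from h import *
st(); print(ctrl.nose_length)
for c in("scene","top"):
    p=shot(c,c+"0.png"); E=np.array(p["extrinsics"]); print(c,(-E[:3,:3].T@E[:3,3]).round(3),E[2,:3].round(3),p["fx"]); find(p)
E
```

```text
{'time': 0.0, 'qpos': [1.196, 0.287, 1.578, 0.0, 1.279, -0.15], 'eef_pos': [0.15, 0.657, 0.252], 'tcp_rot': [0.112, 0.994, -0.001, -0.0], 'contact_force': [-0.437, -0.179, 0.378], 'opening': 1.0, 'finger_force': 0.0}
0.022
scene [1.083 0.496 0.668] [-0.572 -0.518 -0.636] 403.10825519809697
tin 0.91 [0.486 0.4   0.024] [417. 280.]
tin 0.71 [0.483 0.305 0.086] [384. 234.]
tin 0.59 [0.591 0.313 0.025] [353. 286.]
tin 0.2 [0.473 0.297 0.107] [385. 223.]
spool 0.74 [0.484 0.301 0.057] [378. 243.]
enclosure 0.61 [0.497 0.31  0.035] [376. 256.]
round_dish 0.62 [ 0.638 -0.162  0.004] [181. 195.]
stand 0.75 [ 0.467 -0.303  0.009] [197. 145.]
tray 0.64 [0.473 0.02  0.003] [278. 198.]
board 0.74 [0.671 0.006 0.009] [216. 234.]
top [0.269 0.018 1.442] [ 0.215  0.003 -0.977] 453.2205053964212
heatsink 0.55 [0.466 0.298 0.111] [160. 217.]
tin 0.64 [0.582 0.305 0.017] [167. 186.]
tin 0.44 [0.46  0.283 0.094] [166. 220.]
tin 0.26 [0.632 0.203 0.001] [199. 173.]
spool 0.62 [0.449 0.285 0.063] [167. 225.]
enclosure 0.75 [0.444 0.283 0.035] [169. 228.]
square_dish 0.67 [0.631 0.2   0.002] [200. 174.]
round_dish 0.57 [ 0.639 -0.164 -0.001] [311. 176.]
stand 0.75 [ 0.466 -0.308  0.008] [355. 230.]
tray 0.69 [0.477 0.017 0.004] [254. 223.]
tray 0.53 [0.458 0.281 0.093] [167. 221.]
board 0.94 [0.662 0.001 0.001] [261. 167.]
```

```bash
python3 - <<'E'
import cv2
a=cv2.imread('pics/scene0.png');b=cv2.imread('pics/top0.png')
cv2.imwrite('pics/s_crop.png',cv2.resize(a[90:330,140:460],None,fx=2.5,fy=2.5,interpolation=cv2.INTER_CUBIC))
cv2.imwrite('pics/t_crop.png',cv2.resize(b[130:290,120:400],None,fx=2.8,fy=2.8,interpolation=cv2.INTER_CUBIC))
E
```

```text
(no output)
```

View pics/s_crop.png

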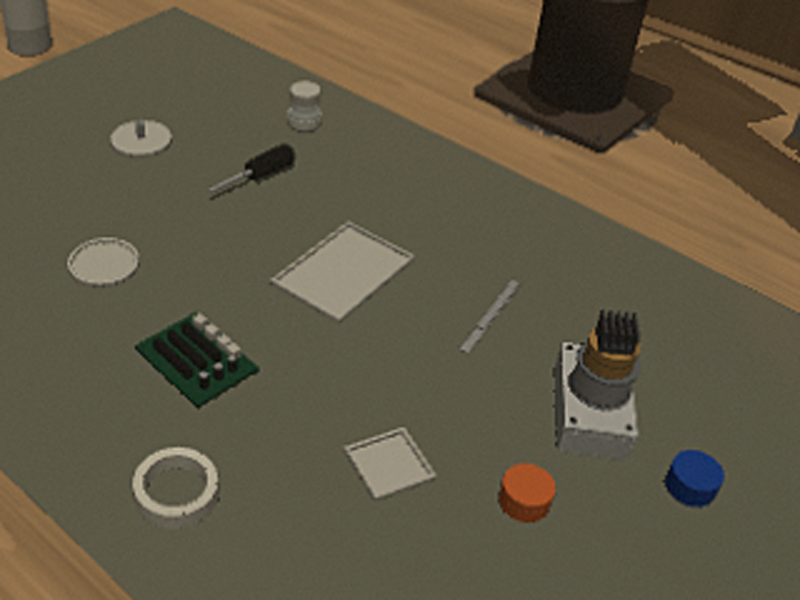

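View pics/t_crop.png

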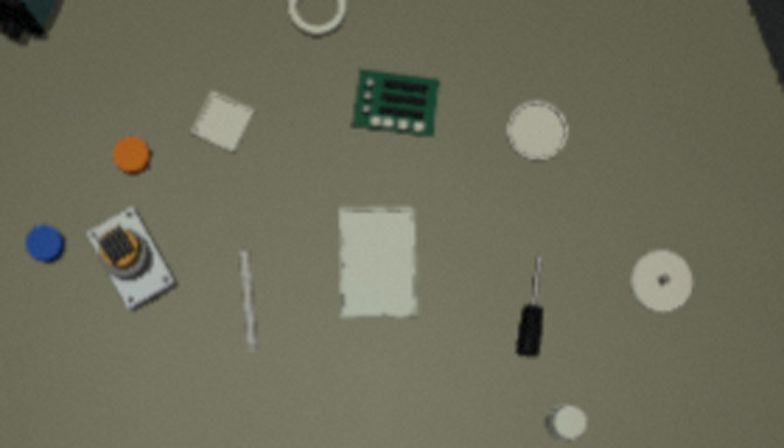

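The scene crop shows the stack at about (385,235) in the full image: fins on a brass tin, then the grey spool, then the box. There are three tin-like things: orange at (352,287), blue at (417,281), and the brass one at (385,232) in the stack. The brass one fits the description, since it is plain metal and second from the top. I'll confirm it in one enlarged crop.

```bash
python3 - <<'E'
import cv2,numpy as np
a=cv2.imread('pics/scene0.png');b=cv2.imread('pics/top0.png')
A=cv2.resize(a[210:275,355:405],(400,520),interpolation=cv2.INTER_NEAREST)
B=cv2.resize(b[200:245,148:188],(400,450),interpolation=cv2.INTER_NEAREST)
B=cv2.copyMakeBorder(B,0,70,0,0,cv2.BORDER_CONSTANT)
cv2.imwrite('pics/stack.png',np.hstack([A,B]))
E
```

```text
(no output)
```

View pics/stack.png

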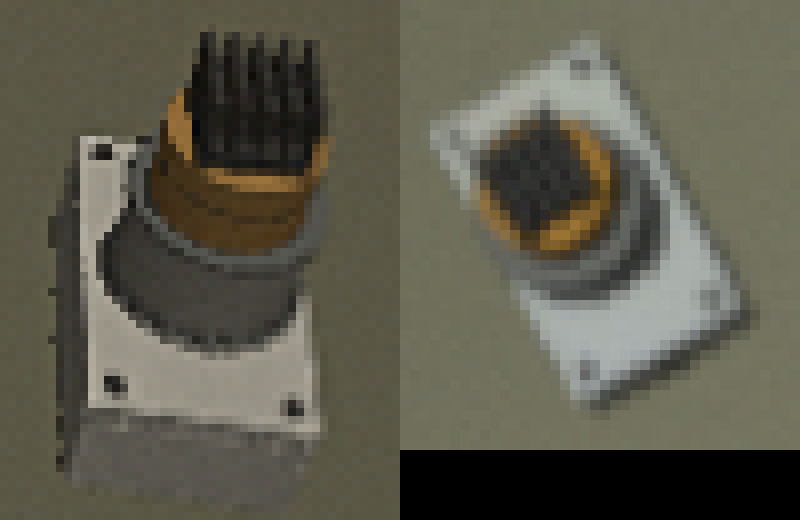

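```bash
cat > fit.py <<'E'
from h import *
from scipy.optimize import minimize
S=4
def ring(r,z,n=48): t=np.arange(n)*2*np.pi/n; return np.c_[r*np.cos(t),r*np.sin(t),0*t+z]
def rect(a,b,z): return np.array([[sx*a/2,sy*b/2,z] for sx,sy in((-1,-1),(1,-1),(1,1),(-1,1))])
def prism(f,h): return [np.r_[f(0),f(h)],f(h)]   # list of hulls, painted in order
M=dict(heatsink=[np.r_[rect(.028,.028,0),rect(.028,.028,.022)]],
 tin=prism(lambda z:ring(.021,z),.024), spool=prism(lambda z:ring(.027,z),.034)+[ring(.013,.034)],
 enclosure=[np.r_[rect(.1,.06,0),rect(.1,.06,.034)],rect(.1,.06,.034),],
 square_dish=[np.r_[rect(.056,.056,0),rect(.056,.056,.006)]], round_dish=[np.r_[ring(.036,0),ring(.036,.006)]],
 stand=prism(lambda z:ring(.036,z),.006), tray=[np.r_[rect(.126,.086,0),rect(.126,.086,.006)]])
M["spool_c"]=M["spool"][:2]
def place(P,x,y,z,yaw): 
    c,s=np.cos(yaw),np.sin(yaw); return np.c_[P[:,0]*c-P[:,1]*s+x,P[:,0]*s+P[:,1]*c+y,P[:,2]+z]
def cost(pics,rois,items):
    """items: (name,x,y,z,yaw) painted bottom-up; piecewise-constant colour residual"""
    tot=0
    for p,(u0,v0,u1,v1) in zip(pics,rois):
        lab=np.zeros(((v1-v0)*S,(u1-u0)*S),np.uint8);k=0
        for n,x,y,z,w in items:
            for P in M[n]:
                k+=1; q=(proj(p,place(P,x,y,z,w))-[u0,v0]+.5)*S-.5
                cv2.fillConvexPoly(lab,cv2.convexHull(np.round(q*16).astype(np.int32)),k,shift=4)
        W=np.stack([cv2.resize((lab==i).astype(np.float32),(u1-u0,v1-v0),interpolation=cv2.INTER_AREA).ravel() for i in range(k+1)],1)
        I=p["color"][v0:v1,u0:u1].reshape(-1,3).astype(float)
        c=np.linalg.lstsq(W,I,rcond=None)[0]; tot+=np.minimum(((W@c-I)**2).sum(1),4000).mean()
    return tot
def roi(p,items,m=6):
    q=np.vstack([proj(p,place(P,*it[1:])) for it in items for P in M[it[0]]])
    a=np.maximum(np.floor(q.min(0)-m),0).astype(int);b=np.minimum(np.ceil(q.max(0)+m),[511,383]).astype(int); return(*a,*b)
def fit(pics,items,free,it=3):
    """free: list of (item index, field 1..4)"""
    items=[list(i) for i in items]; rois=[roi(p,items) for p in pics]
    sc=np.array([.003 if f<4 else .08 for _,f in free]); x0=np.array([items[i][f] for i,f in free])
    def g(d):
        J=[i[:] for i in items]
        for (i,f),v in zip(free,x0+d*sc): J[i][f]=v
        return cost(pics,rois,J)
    d=np.zeros(len(free))
    for _ in range(it): d=minimize(g,d,method="Powell",options=dict(xtol=.02,ftol=1e-4)).x
    for (i,f),v in zip(free,x0+d*sc): items[i][f]=float(v)
    return items,g(d)
def show(I,c=None):
    for n,x,y,z,w in I: print(n,np.round([x*1e3,y*1e3,z*1e3],1),"yaw",round(np.degrees(w),1),end=" | ")
    print(c if c is None else round(c,1))
E
cat > a.py <<'E'
from fit import *
ps=[shot("scene"),shot("top")]
st0=[("enclosure",.455,.287,0,.5),("spool",.455,.29,.034,0),("tin",.455,.287,.068,0),("heatsink",.458,.290,.092,.5)]
F=[(0,1),(0,2),(0,4),(1,1),(1,2),(2,1),(2,2),(3,1),(3,2),(3,4)]
for pp in(ps,ps[:1],ps[1:]):
    I,c=fit(pp,st0,F); show(I,c)
    if len(pp)==2:
        st0=I; J,c=fit(pp,I,F+[(i,3) for i in range(4)],2); show(J,c)
for n,x,y,w in(("square_dish",.631,.201,.4),("round_dish",.638,-.163,0),("stand",.467,-.305,0),("tray",.475,.018,0)):
    F=[(0,1),(0,2)]+([(0,4)] if n in("square_dish","tray") else [])
    for pp in(ps,ps[:1],ps[1:]):
        I,c=fit(pp,[(n,x,y,0,w)],F); show(I,c)
    I,c=fit(ps,I,F+[(0,3)]); show(I,c)
E
python3 a.py
```

```text
enclosure [463.5 294.9   0. ] yaw 33.4 | spool [462.9 296.1  34. ] yaw 0.0 | tin [457.3 286.9  68. ] yaw 0.0 | heatsink [467.1 297.7  92. ] yaw 33.3 | 633.5
enclosure [ 4.636e+02  2.950e+02 -3.000e-01] yaw 33.5 | spool [463.4 296.6  35.7] yaw 0.0 | tin [465.8 297.2  68.6] yaw 0.0 | heatsink [466.6 297.5  91.7] yaw 35.1 | 511.6
enclosure [463.7 296.    0. ] yaw 32.3 | spool [461.2 296.   34. ] yaw 0.0 | tin [464.8 297.5  68. ] yaw 0.0 | heatsink [466.5 298.1  92. ] yaw 35.8 | 308.1
enclosure [464.  294.4   0. ] yaw 33.1 | spool [463.8 295.6  34. ] yaw 0.0 | tin [457.6 286.4  68. ] yaw 0.0 | heatsink [466.7 296.3  92. ] yaw 39.9 | 193.0
square_dish [631.5 204.    0. ] yaw 65.9 | 536.0
square_dish [630.4 204.    0. ] yaw 66.0 | 331.7
square_dish [634.  203.9   0. ] yaw 66.0 | 120.4
square_dish [632.3 203.1   4.2] yaw 66.0 | 448.6
round_dish [ 636.6 -165.7    0. ] yaw 0.0 | 600.8
round_dish [ 633.1 -170.2    0. ] yaw 0.0 | 340.2
round_dish [ 639.2 -166.1    0. ] yaw 0.0 | 202.5
round_dish [ 637.3 -164.4    1.3] yaw 0.0 | 575.7
stand [ 464.6 -311.7    0. ] yaw 0.0 | 323.9
stand [ 462.7 -311.7    0. ] yaw 0.0 | 169.2
stand [ 465.5 -311.9    0. ] yaw 0.0 | 102.5
stand [ 464.6 -310.8    1.3] yaw 0.0 | 296.6
tray [473.5  15.1   0. ] yaw 3.5 | 443.2
tray [468.3  13.6   0. ] yaw 3.4 | 225.3
tray [475.6  16.    0. ] yaw 2.6 | 156.9
tray [475.1  15.8   4. ] yaw 3.0 | 421.1
```

```bash
cat > ov.py <<'E'
from fit import *
def overlay(p,items,f=6,size=None):
    x=[]
    r=roi(p,items,8); u0,v0,u1,v1=r
    im=cv2.resize(p["color"][v0:v1,u0:u1,::-1],None,fx=f,fy=f,interpolation=cv2.INTER_NEAREST)
    for it in items:
        for P in M[it[0]]:
            q=(proj(p,place(P,*it[1:]))-[u0,v0]+.5)*f-.5
            cv2.polylines(im,[cv2.convexHull(np.round(q).astype(np.int32))],True,(0,0,255),1)
    return cv2.resize(im,size) if size else im
E
python3 - <<'E'
from ov import *
ps=[shot("scene"),shot("top")]
L=[("square_dish",.632,.2035,0,1.152),("round_dish",.637,-.1655,0,0),("stand",.4646,-.311,0,0),("tray",.4745,.0155,0,.055)]
cv2.imwrite("pics/dishes.png",np.vstack([np.hstack([overlay(p,[i],6,(200,280)) for i in L]) for p in ps]))
E
```

```text
(no output)
```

View pics/dishes.png

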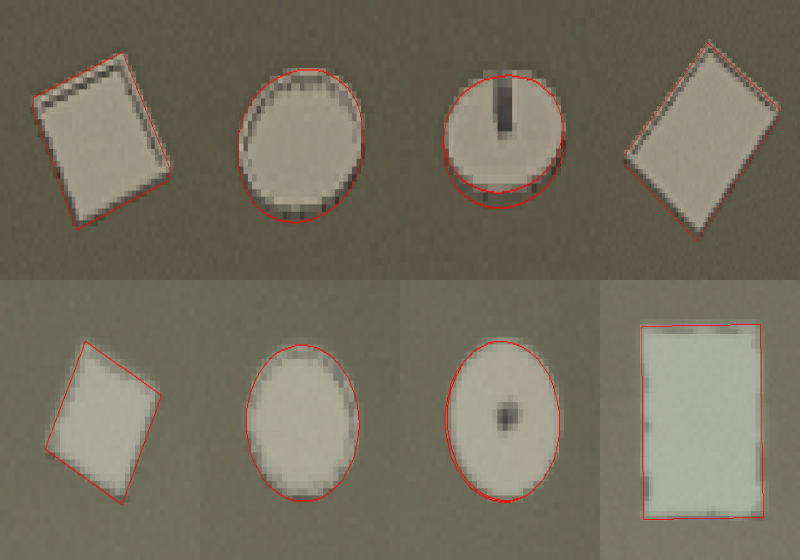

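The fits agree across both views: stack base near (464,295) mm, heat sink underside at about 92 mm, dishes at bench height. Next I work out the moves.

```bash
cat > go.py <<'E'
from h import *
def goal(x,y,z,ydeg):
    """rows for TCP (mm) pointing down with tool y at ydeg (world, mod 180)"""
    s=ctrl.get_state(); R0=R.from_quat(s["tcp_rot"]); y0=R0.as_matrix()[:,1]; a0=np.degrees(np.arctan2(y0[1],y0[0]))
    a=a0+(ydeg-a0+90)%180-90; t=np.radians(a); Y=np.array([np.cos(t),np.sin(t),0]);Z=np.array([0,0,-1.])
    Rg=R.from_matrix(np.c_[np.cross(Y,Z),Y,Z])
    print("turn",np.degrees((R0.inv()*Rg).as_rotvec()).round(1),"shift",R0.inv().apply(np.array([x,y,z])-np.array(s["eef_pos"])*1e3).round(1),"q6",round(s["qpos"][5],2),"t",round(s["time"],2))
E
python3 -c "
from go import *
goal(467,297.7,200,35)"
```

```text
turn [-0.   0.  42.1] shift [-388.9 -280.7   53.3] q6 -0.15 t 1.2
```

The manual's scale: shifts go in shares of 500 mm and turns go in shares of 360 degrees. Converting my numbers, -389 mm / 500 = -0.778, -180 mm / 500 = -0.36, 42 degrees / 360 = 0.1167.

send_rows:
  rows: "0 0 0.0278 -0.08 -0.06 0.01 1;0 0 0.0556 -0.18 -0.13 0.03 1;0 0 0.0833 -0.28 -0.2 0.05 1;0 0 0.1167 -0.39 -0.28 0.07 1;0 0 0.1167 -0.5 -0.36 0.09 1;0 0 0.1167 -0.6 -0.434 0.106 1;0 0 0.1167 -0.7 -0.506 0.106 1;0 0 0.1167 -0.778 -0.562 0.106 1"
  grip_force: 30

```text
time: 2.2
eef_pos: [0.4681, 0.2956, 0.2005]
tcp_rot: [0.461, 0.887, 0.0, 0.0]
contact_force: [0.4, -0.2, 0.3]
opening: 1.002
finger_force: 0.0
```

```bash
python3 -c "
from go import *
st();goal(467,297.7,121,35)"
```

```text
{'time': 2.2, 'qpos': [0.38, 0.07, 1.925, 0.0, 1.146, -0.233], 'eef_pos': [0.468, 0.296, 0.2], 'tcp_rot': [0.461, 0.887, 0.0, 0.0], 'contact_force': [0.412, -0.228, 0.251], 'opening': 1.002, 'finger_force': 0.0}
turn [0.  0.  0.1] shift [ 2.3  0.2 79.5] q6 -0.23 t 2.2
```

To row units: 79 mm / 500 = 0.158, 72 mm / 500 = 0.144.

send_rows:
  rows: "0 0 0 0.002 0 0.04 1;0 0 0 0.002 0 0.08 1;0 0 0 0.002 0 0.12 1;0 0 0 0.002 0 0.144 1;0 0 0 0.002 0 0.158 0.2;0 0 0 0.002 0 0.158 -0.1;0 0 0 0.002 0 0.158 -0.1;0 0 0 0.002 0 0.158 -0.1"

```text
time: 3.2
eef_pos: [0.4669, 0.2984, 0.1221]
tcp_rot: [0.461, 0.888, 0.001, 0.0]
contact_force: [0.6, -1.0, -0.7]
opening: 0.451
finger_force: 0.0
```

```bash
python3 -c "
from ov import *
st()
ps=[shot('scene'),shot('top')]
I=[('heatsink',.467,.2977,.092,.61)]
cv2.imwrite('pics/g1.png',np.hstack([cv2.resize(p['color'][b:b+70,a:a+60,::-1],(400,466),interpolation=cv2.INTER_NEAREST) for p,a,b in zip(ps,(350,140),(190,190))]))
"
```

```text
{'time': 3.2, 'qpos': [0.386, 0.169, 1.974, 0.0, 0.997, -0.227], 'eef_pos': [0.467, 0.298, 0.122], 'tcp_rot': [0.461, 0.888, 0.001, 0.0], 'contact_force': [0.598, -0.965, -0.726], 'opening': 0.451, 'finger_force': 0.0}
```

View pics/g1.png

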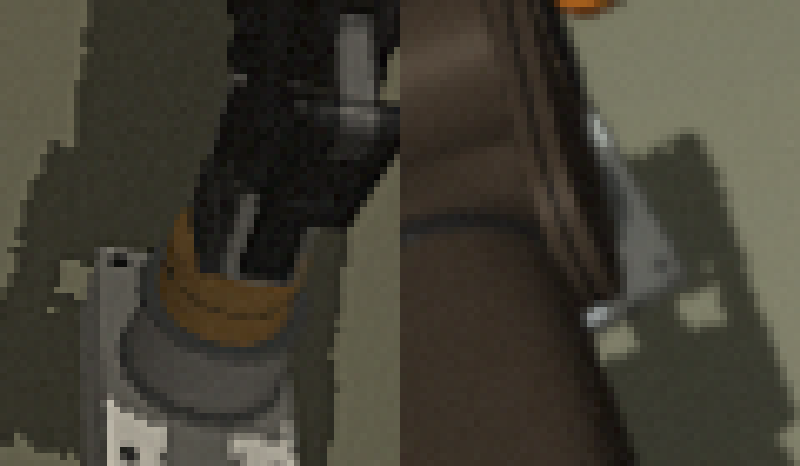

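The crop shows the near pad at about (245,235), centred on the heat sink (195–300), with its tip above the tin lid. I'll close and lift.

send_rows:
  rows: "0 0 0 0 0 0 -0.4;0 0 0 0 0 0 -0.7;0 0 0 0 0 0 -1;0 0 0 0 0 0 -1;0 0 0 0 0 -0.004 -1;0 0 0 0 0 -0.016 -1;0 0 0 0 0 -0.04 -1;0 0 0 0 0 -0.07 -1"
  grip_force: 30

```text
time: 4.3
eef_pos: [0.4664, 0.2982, 0.1572]
tcp_rot: [0.461, 0.888, -0.0, -0.0]
contact_force: [0.3, -0.2, 0.1]
opening: 0.315
finger_force: 29.9
```

```bash
python3 -c "
from go import *
st();goal(632,203.5,156,66);goal(632,203.5,35,66)"
```

```text
{'time': 4.3, 'qpos': [0.386, 0.121, 1.956, 0.0, 1.065, -0.227], 'eef_pos': [0.466, 0.298, 0.157], 'tcp_rot': [0.461, 0.888, -0.0, -0.0], 'contact_force': [0.344, -0.233, 0.104], 'opening': 0.315, 'finger_force': 29.89}
turn [ -0.   -0.  -30.9] shift [-172.7   81.     1.1] q6 -0.23 t 4.3
turn [ -0.   -0.  -30.9] shift [-172.7   81.   122.1] q6 -0.23 t 4.3
```

To row units: -172.7 mm / 500 = -0.3454, -160 mm / 500 = -0.32, -31 degrees / 360 = -0.0861.

send_rows:
  rows: "0 0 -0.0139 -0.05 0.022 0 -1;0 0 -0.0306 -0.12 0.054 0 -1;0 0 -0.05 -0.19 0.088 0 -1;0 0 -0.0694 -0.26 0.122 0 -1;0 0 -0.0861 -0.32 0.15 0.04 -1;0 0 -0.0861 -0.3454 0.162 0.09 -1;0 0 -0.0861 -0.3454 0.162 0.14 -1;0 0 -0.0861 -0.3454 0.162 0.18 -1"

```text
time: 5.3
eef_pos: [0.6323, 0.2033, 0.066]
tcp_rot: [0.207, 0.978, 0.0, 0.0]
contact_force: [-1.3, 0.4, -0.7]
opening: 0.32
finger_force: 29.9
```

```bash
python3 -c "
from ov import *
from go import *
st();goal(632,203.5,33,66)
ps=[shot('scene'),shot('top')]
I=[('square_dish',.632,.2035,0,1.152),('heatsink',.632,.2035,.0365,1.152)]
cv2.imwrite('pics/p1.png',np.hstack([overlay(p,I,9,(400,450)) for p in ps]))
"
```

```text
{'time': 5.3, 'qpos': [0.159, 0.463, 1.714, -0.0, 0.964, -0.995], 'eef_pos': [0.632, 0.203, 0.066], 'tcp_rot': [0.207, 0.978, 0.0, 0.0], 'contact_force': [-1.305, 0.444, -0.665], 'opening': 0.32, 'finger_force': 29.887}
turn [0.  0.  0.1] shift [ 0.4  0.  33. ] q6 -1.0 t 5.3
```

View pics/p1.png

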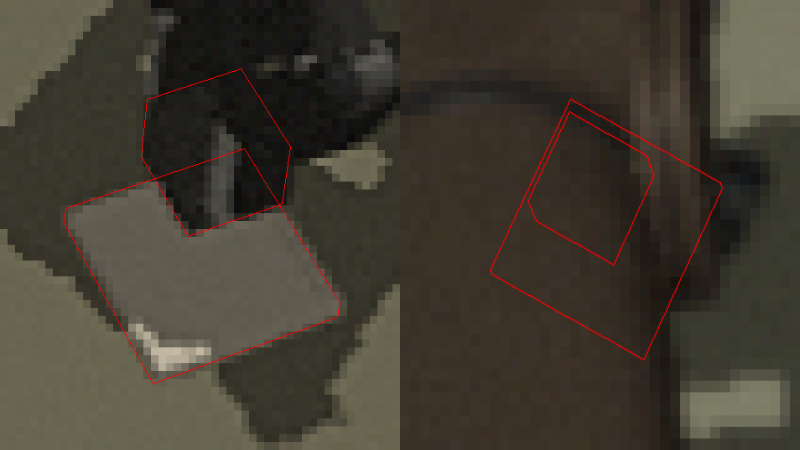

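The heat sink hangs upright above the dish and matches the predicted outline, so I'll lower it.

To row units: 33.5 mm / 500 = 0.067, 32.5 mm / 500 = 0.065.

send_rows:
  rows: "0 0 0 0 0 0.024 -1;0 0 0 0 0 0.044 -1;0 0 0 0 0 0.056 -1;0 0 0 0 0 0.062 -1;0 0 0 0 0 0.065 -1;0 0 0 0 0 0.067 -1;0 0 0 0 0 0.067 -1"

```text
time: 6.28
eef_pos: [0.6321, 0.2035, 0.033]
tcp_rot: [0.207, 0.978, 0.0, 0.0]
contact_force: [0.2, 0.0, -0.5]
opening: 0.316
finger_force: 29.9
```

To row units: 1.3 mm / 500 = 0.0026, 1 mm / 500 = 0.002.

send_rows:
  rows: "0 0 0 0 0 0.001 -1;0 0 0 0 0 0.002 -1;0 0 0 0 0 0.0026 -1;0 0 0 0 0 0.0026 -1"

```text
time: 6.78
eef_pos: [0.6321, 0.2035, 0.0319]
tcp_rot: [0.207, 0.978, -0.0, 0.0]
contact_force: [-1.2, 0.0, 2.5]
opening: 0.317
finger_force: 30.1
```

To row units: -150 mm / 500 = -0.3, -100 mm / 500 = -0.2.

send_rows:
  rows: "0 0 0 0 0 0 -0.2;0 0 0 0 0 0 0;0 0 0 0 0 0 0.1;0 0 0 0 0 -0.03 0.1;0 0 0 0 0 -0.1 0.3;0 0 0 0 0 -0.2 1;0 0 0 0 0 -0.3 1"

```text
time: 7.65
eef_pos: [0.632, 0.2035, 0.184]
tcp_rot: [0.207, 0.978, 0.0, 0.0]
contact_force: [0.7, 0.1, 0.6]
opening: 0.999
finger_force: 0.0
```

```bash
python3 -c "
from go import *
st();goal(560,50,240,35)"
```

```text
{'time': 7.65, 'qpos': [0.159, 0.322, 1.663, 0.0, 1.156, -0.995], 'eef_pos': [0.632, 0.204, 0.184], 'tcp_rot': [0.207, 0.978, 0.0, 0.0], 'contact_force': [0.657, 0.08, 0.64], 'opening': 0.999, 'finger_force': 0.0}
turn [ 0.   0.  31.1] shift [   3.7 -169.5  -56. ] q6 -1.0 t 7.65
```

To row units: -170 mm / 500 = -0.34, -140 mm / 500 = -0.28.

send_rows:
  rows: "0 0 0 0 -0.08 -0.04 1;0 0 0 0 -0.18 -0.08 1;0 0 0 0.006 -0.28 -0.112 1;0 0 0 0.006 -0.34 -0.112 1;0 0 0 0.006 -0.34 -0.112 1"

```text
time: 8.28
eef_pos: [0.5602, 0.0478, 0.2391]
tcp_rot: [0.208, 0.978, 0.0, 0.001]
contact_force: [0.6, -0.5, -0.6]
opening: 1.002
finger_force: 0.0
```

```bash
python3 - <<'E'
from ov import *
from go import *
ps=[shot('scene'),shot('top')]
I0=[("enclosure",.4636,.295,0,.582),("spool",.463,.2963,.034,0),("tin",.4655,.2973,.068,0)]
F=[(0,1),(0,2),(0,4),(1,1),(1,2),(2,1),(2,2)]
I,c=fit(ps,I0,F);show(I,c)
J,c=fit(ps,I,F+[(i,3) for i in range(3)],2); show(J,c)
H,c=fit(ps,[("square_dish",.632,.2035,0,1.152),("heatsink",.632,.2035,.002,1.152)],[(1,1),(1,2),(1,3),(1,4)]);show(H,c)
cv2.imwrite('pics/l2.png',np.vstack([np.hstack([overlay(p,K,8,(400,300)) for p in ps]) for K in(I,H)]))
goal(*(1e3*np.array(I[2][1:3])),180,60)
E
```

```text
enclosure [463.9 295.2   0. ] yaw 33.2 | spool [462.9 296.4  34. ] yaw 0.0 | tin [465.6 297.4  68. ] yaw 0.0 | 520.4
enclosure [463.9 295.2   0. ] yaw 33.2 | spool [462.9 296.4  35.1] yaw 0.0 | tin [465.6 297.4  68. ] yaw 0.0 | 513.7
square_dish [632.  203.5   0. ] yaw 66.0 | heatsink [631.2 203.    2.1] yaw 65.2 | 1344.1
turn [0.1 0.1 6.1] shift [187.5 188.   58.3] q6 -1.25 t 8.38
```

View pics/l2.png

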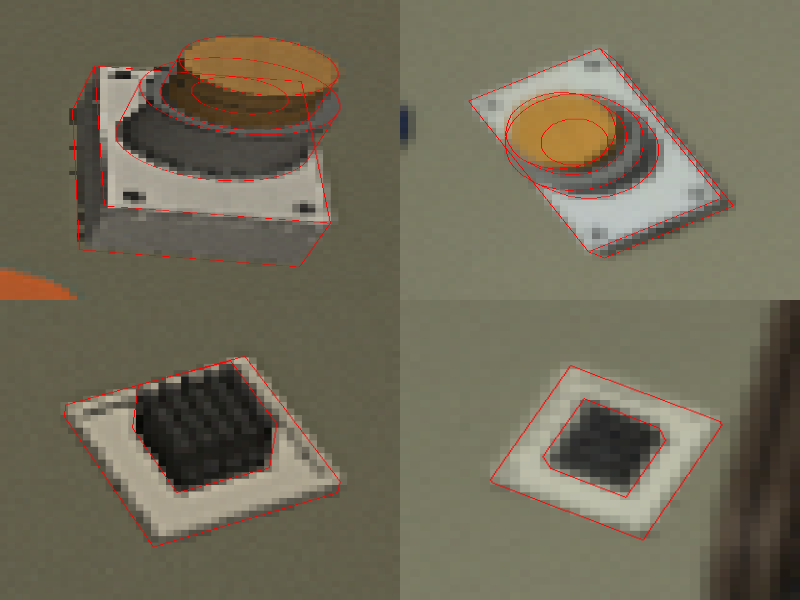

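The heat sink sits flat and centred in the square dish, and the brass tin is on top of the spool at (465.6, 297.4), z 68–92 mm. On to the tin.

To row units: 188 mm / 500 = 0.376, 187.5 mm / 500 = 0.375, 6 degrees / 360 = 0.0167.

send_rows:
  rows: "0 0 0.0056 0.05 0.05 0 1;0 0 0.0111 0.12 0.12 0.02 1;0 0 0.0167 0.19 0.19 0.04 1;0 0 0.0167 0.26 0.26 0.06 1;0 0 0.0167 0.32 0.32 0.09 1;0 0 0.0167 0.36 0.36 0.116 1;0 0 0.0167 0.375 0.376 0.14 1;0 0 0.0167 0.375 0.376 0.16 1"

```text
time: 9.38
eef_pos: [0.4649, 0.2978, 0.1568]
tcp_rot: [0.257, 0.966, -0.0, -0.0]
contact_force: [0.2, -0.2, 0.2]
opening: 0.996
finger_force: 0.0
```

```bash
python3 -c "
from go import *
goal(465.6,297.4,96,60)"
```

```text
turn [-0.  -0.   0.2] shift [-0.8  0.  60.8] q6 -0.67 t 9.38
```

To row units: 60.5 mm / 500 = 0.121, 58 mm / 500 = 0.116.

send_rows:
  rows: "0 0 0 -0.001 0 0.03 0.6;0 0 0 -0.001 0 0.07 0.4;0 0 0 -0.001 0 0.1 0.3;0 0 0 -0.001 0 0.116 0.25;0 0 0 -0.001 0 0.121 0.2;0 0 0 -0.001 0 0.121 0;0 0 0 -0.001 0 0.121 -0.3;0 0 0 -0.001 0 0.121 -1"
  grip_force: 30

```text
time: 10.38
eef_pos: [0.466, 0.2971, 0.0977]
tcp_rot: [0.258, 0.966, 0.0, 0.001]
contact_force: [-0.1, -0.4, 1.0]
opening: 0.474
finger_force: 30.4
```

To row units: -35 mm / 500 = -0.07, -20 mm / 500 = -0.04.

send_rows:
  rows: "0 0 0 0 0 0 -1;0 0 0 0 0 -0.004 -1;0 0 0 0 0 -0.016 -1;0 0 0 0 0 -0.04 -1;0 0 0 0 0 -0.07 -1"

```text
time: 11.0
eef_pos: [0.4655, 0.2968, 0.1329]
tcp_rot: [0.258, 0.966, -0.0, -0.0]
contact_force: [-1.4, 0.1, -0.5]
opening: 0.472
finger_force: 30.4
```

```bash
python3 -c "
from go import *
st();goal(637,-166,120,60)"
```

```text
{'time': 11.0, 'qpos': [0.384, 0.15, 1.973, -0.0, 1.018, -0.665], 'eef_pos': [0.465, 0.297, 0.133], 'tcp_rot': [0.258, 0.966, -0.0, -0.0], 'contact_force': [-1.351, 0.087, -0.504], 'opening': 0.472, 'finger_force': 30.41}
turn [-0.  -0.   0.1] shift [-379.3 -315.9   12.9] q6 -0.67 t 11.0
```

send_rows:
  rows: "0 0 0 -0.04 -0.034 0 -1;0 0 0 -0.11 -0.092 0 -1;0 0 0 -0.19 -0.158 0 -1;0 0 0 -0.276 -0.23 0 -1;0 0 0 -0.362 -0.302 0 -1;0 0 0 -0.448 -0.374 0 -1;0 0 0 -0.534 -0.444 0 -1;0 0 0 -0.616 -0.514 0 -1"

```text
time: 12.0
eef_pos: [0.6056, -0.0814, 0.1336]
tcp_rot: [0.258, 0.966, 0.0, 0.001]
contact_force: [0.4, 0.5, -0.2]
opening: 0.472
finger_force: 30.4
```

To row units: -71.3 mm / 500 = -0.1426, 70 mm / 500 = 0.14.

send_rows:
  rows: "0 0 0 -0.06 -0.05 0.02 -1;0 0 0 -0.11 -0.092 0.04 -1;0 0 0 -0.136 -0.113 0.07 -1;0 0 0 -0.1426 -0.118 0.1 -1;0 0 0 -0.1426 -0.118 0.12 -1;0 0 0 -0.1426 -0.118 0.14 -1;0 0 0 -0.1426 -0.118 0.14 -1"

```text
time: 12.88
eef_pos: [0.6363, -0.165, 0.061]
tcp_rot: [0.257, 0.966, 0.0, -0.001]
contact_force: [-0.1, -1.0, -0.8]
opening: 0.475
finger_force: 30.4
```

```bash
python3 -c "
from go import *
st();goal(637,-166,33,60)"
```

```text
{'time': 12.875, 'qpos': [-0.408, 0.458, 1.732, 0.0, 0.953, -1.458], 'eef_pos': [0.636, -0.165, 0.061], 'tcp_rot': [0.257, 0.966, 0.0, -0.001], 'contact_force': [-0.082, -0.96, -0.824], 'opening': 0.475, 'finger_force': 30.427}
turn [-0.  -0.1  0.2] shift [-1.2 -0.5 28. ] q6 -1.46 t 12.88
```

send_rows:
  rows: "0 0 0 -0.002 0 0.02 -1;0 0 0 -0.002 0 0.038 -1;0 0 0 -0.002 0 0.05 -1;0 0 0 -0.002 0 0.055 -1;0 0 0 -0.002 0 0.0566 -1;0 0 0 -0.002 0 0.0576 -1;0 0 0 -0.002 0 0.0576 -1"

```text
time: 13.75
eef_pos: [0.6381, -0.1667, 0.0335]
tcp_rot: [0.258, 0.966, -0.0, 0.0]
contact_force: [-0.0, 0.5, -0.2]
opening: 0.472
finger_force: 30.4
```

To row units: 1.5 mm / 500 = 0.003, 1.2 mm / 500 = 0.0024.

send_rows:
  rows: "0 0 0 0 0 0.0012 -1;0 0 0 0 0 0.0024 -1;0 0 0 0 0 0.003 -1;0 0 0 0 0 0.003 -1"

```text
time: 14.25
eef_pos: [0.6379, -0.1666, 0.0318]
tcp_rot: [0.258, 0.966, 0.0, -0.0]
contact_force: [-1.0, -0.6, 0.0]
opening: 0.478
finger_force: 30.5
```

To row units: 0.8 mm / 500 = 0.0016, 0.4 mm / 500 = 0.0008.

send_rows:
  rows: "0 0 0 0 0 0.0008 -1;0 0 0 0 0 0.0016 -1;0 0 0 0 0 0.0016 -1;0 0 0 0 0 0.0016 -1"

```text
time: 14.75
eef_pos: [0.6379, -0.1666, 0.0318]
tcp_rot: [0.258, 0.966, 0.0, -0.0]
contact_force: [-3.3, 0.9, 5.5]
opening: 0.471
finger_force: 30.8
```

To row units: -150 mm / 500 = -0.3, -100 mm / 500 = -0.2.

send_rows:
  rows: "0 0 0 0 0 0 0.05;0 0 0 0 0 0 0.2;0 0 0 0 0 0 0.35;0 0 0 0 0 -0.03 0.35;0 0 0 0 0 -0.1 0.5;0 0 0 0 0 -0.2 1;0 0 0 0 0 -0.3 1;0 0 0 0 0 -0.3 1"

```text
time: 15.75
eef_pos: [0.6412, -0.1679, 0.1891]
tcp_rot: [0.258, 0.966, -0.001, 0.007]
contact_force: [0.6, -0.5, 0.5]
opening: 1.0
finger_force: 0.0
```

```bash
python3 - <<'E'
from ov import *
from go import *
st()
ps=[shot('scene'),shot('top')]
I0=[("enclosure",.4639,.2952,0,.58),("spool",.463,.2963,.034,0)]
F=[(0,1),(0,2),(0,4),(1,1),(1,2)]
I,c=fit(ps,I0,F);show(I,c)
J,c=fit(ps,I,F+[(i,3) for i in range(2)],2); show(J,c)
for p in ps: show(*fit([p],I,F,2))
H,c=fit(ps[:1],[("round_dish",.637,-.166,0,0),("tin",.637,-.166,.002,0)],[(1,1),(1,2),(1,3)]);show(H,c)
cv2.imwrite('pics/l3.png',np.vstack([np.hstack([overlay(p,K,8,(400,300)) for p in ps]) for K in(I,H)]))
goal(*(1e3*np.array(I[1][1:3])),130,60)
E
```

```text
{'time': 15.75, 'qpos': [-0.409, 0.309, 1.67, 0.0, 1.149, -1.458], 'eef_pos': [0.641, -0.168, 0.189], 'tcp_rot': [0.258, 0.966, -0.001, 0.007], 'contact_force': [0.572, -0.498, 0.486], 'opening': 1.0, 'finger_force': 0.0}
enclosure [463.9 295.1   0. ] yaw 33.2 | spool [462.9 296.2  34. ] yaw 0.0 | 618.8
enclosure [463.9 295.2  -0. ] yaw 33.2 | spool [462.9 296.2  35.1] yaw 0.0 | 609.5
enclosure [463.5 296.    0. ] yaw 33.0 | spool [462.2 296.2  34. ] yaw 0.0 | 324.6
enclosure [463.8 294.5   0. ] yaw 33.0 | spool [463.5 296.1  34. ] yaw 0.0 | 243.1
round_dish [ 637. -166.    0.] yaw 0.0 | tin [ 636.7 -167.3    4.7] yaw 0.0 | 889.2
turn [0.  0.1 0.1] shift [382.8 314.   51.7] q6 -1.46 t 15.85
```

View pics/l3.png

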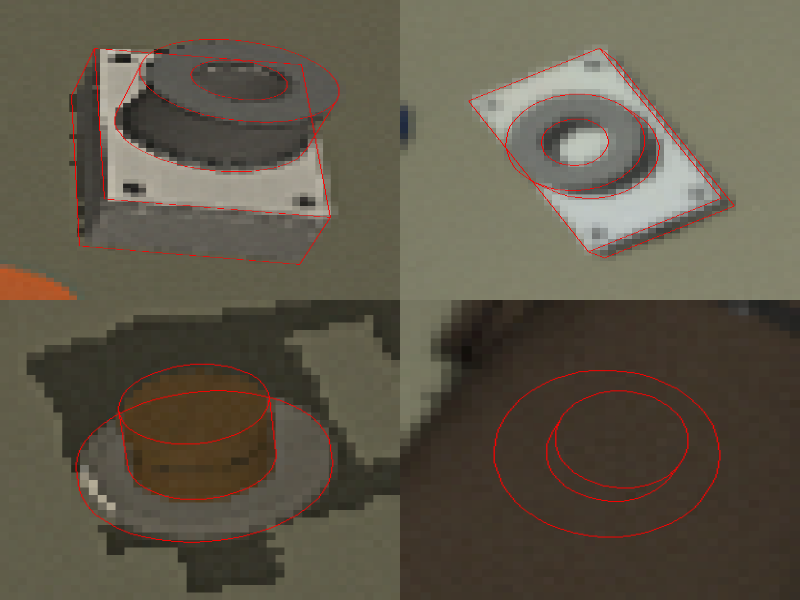

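The tin sits in the round dish with its outline matching, and the spool is clear at (462.9, 296.2), z 34–68 mm. Now for the spool.

send_rows:
  rows: "0 0 0 0.05 0.04 0 1;0 0 0 0.13 0.106 0.01 1;0 0 0 0.22 0.18 0.03 1;0 0 0 0.31 0.254 0.05 1;0 0 0 0.4 0.328 0.07 1;0 0 0 0.49 0.402 0.09 1;0 0 0 0.58 0.476 0.104 1;0 0 0 0.66 0.542 0.104 1"
  grip_force: 50

```text
time: 16.85
eef_pos: [0.4839, 0.234, 0.1262]
tcp_rot: [0.258, 0.966, -0.001, -0.002]
contact_force: [0.8, -0.3, 1.2]
opening: 1.001
finger_force: 0.0
```

To row units: 53 mm / 500 = 0.106, 45 mm / 500 = 0.09.

send_rows:
  rows: "0 0 0 0.05 0.04 0 1;0 0 0 0.09 0.074 0 1;0 0 0 0.106 0.086 0.01 1;0 0 0 0.106 0.086 0.02 1;0 0 0 0.106 0.086 0.02 1"

```text
time: 17.48
eef_pos: [0.4618, 0.2954, 0.1176]
tcp_rot: [0.258, 0.966, -0.001, -0.001]
contact_force: [0.2, 0.0, 0.5]
opening: 0.999
finger_force: 0.0
```

```bash
python3 -c "
from go import *
st();goal(462.9,296.2,58.5,60)"
```

```text
{'time': 17.475, 'qpos': [0.384, 0.165, 1.989, -0.0, 0.99, -0.664], 'eef_pos': [0.462, 0.295, 0.118], 'tcp_rot': [0.258, 0.966, -0.001, -0.001], 'contact_force': [0.239, 0.034, 0.54], 'opening': 0.999, 'finger_force': 0.0}
turn [-0.1 -0.1  0.1] shift [-0.6  1.4 59.1] q6 -0.66 t 17.48
```

To row units: 59 mm / 500 = 0.118, 56 mm / 500 = 0.112.

send_rows:
  rows: "0 0 0 -0.0012 0.0024 0.03 1;0 0 0 -0.0012 0.0024 0.066 1;0 0 0 -0.0012 0.0024 0.096 0.8;0 0 0 -0.0012 0.0024 0.112 0.6;0 0 0 -0.0012 0.0024 0.118 0.45;0 0 0 -0.0012 0.0024 0.118 0.3;0 0 0 -0.0012 0.0024 0.118 0.1;0 0 0 -0.0012 0.0024 0.118 -0.5"
  grip_force: 50

```text
time: 18.48
eef_pos: [0.4637, 0.2974, 0.0608]
tcp_rot: [0.258, 0.966, 0.0, 0.0]
contact_force: [-2.0, -0.2, 4.5]
opening: 0.596
finger_force: 51.4
```

To row units: -50 mm / 500 = -0.1, -30 mm / 500 = -0.06.

send_rows:
  rows: "0 0 0 0 0 0 -1;0 0 0 0 0 -0.002 -1;0 0 0 0 0 -0.01 -1;0 0 0 0 0 -0.03 -1;0 0 0 0 0 -0.06 -1;0 0 0 0 0 -0.1 -1;0 0 0 0 0 -0.1 -1"

```text
time: 19.35
eef_pos: [0.4651, 0.2979, 0.1128]
tcp_rot: [0.258, 0.966, 0.002, 0.002]
contact_force: [0.4, -0.0, -1.9]
opening: 0.599
finger_force: 52.3
```

```bash
python3 -c "
from go import *
st();goal(464,-312,108.5,60)"
```

```text
{'time': 19.35, 'qpos': [0.386, 0.177, 1.985, -0.0, 0.974, -0.663], 'eef_pos': [0.465, 0.298, 0.113], 'tcp_rot': [0.258, 0.966, 0.002, 0.002], 'contact_force': [0.395, -0.034, -1.907], 'opening': 0.599, 'finger_force': 52.275}
turn [0.3 0.2 0.1] shift [-302.9 -529.4    2.9] q6 -0.66 t 19.35
```

To row units: -274 mm / 500 = -0.548, -113 mm / 500 = -0.226.

send_rows:
  rows: "0 0 0 -0.02 -0.034 0 -1;0 0 0 -0.054 -0.094 0 -1;0 0 0 -0.094 -0.164 0 -1;0 0 0 -0.138 -0.24 0 -1;0 0 0 -0.182 -0.316 0 -1;0 0 0 -0.226 -0.394 0 -1;0 0 0 -0.27 -0.472 0 -1;0 0 0 -0.314 -0.548 0 -1"

```text
time: 20.35
eef_pos: [0.4615, -0.0206, 0.109]
tcp_rot: [0.258, 0.966, -0.0, -0.001]
contact_force: [0.8, -0.5, -2.3]
opening: 0.599
finger_force: 52.4
```

To row units: -255 mm / 500 = -0.51, -248 mm / 500 = -0.496.

send_rows:
  rows: "0 0 0 -0.044 -0.076 0 -1;0 0 0 -0.088 -0.154 0 -1;0 0 0 -0.132 -0.23 0 -1;0 0 0 -0.176 -0.308 0 -1;0 0 0 -0.22 -0.384 0 -1;0 0 0 -0.26 -0.454 0 -1;0 0 0 -0.284 -0.496 0 -1;0 0 0 -0.292 -0.51 0 -1"

```text
time: 21.35
eef_pos: [0.4617, -0.3133, 0.1093]
tcp_rot: [0.259, 0.966, 0.0, -0.001]
contact_force: [-0.3, -0.3, -1.2]
opening: 0.6
finger_force: 52.4
```

```bash
python3 -c "
from go import *
st();goal(464,-312,75,60)"
```

```text
{'time': 21.35, 'qpos': [-0.778, 0.197, 1.969, 0.0, 0.977, -1.826], 'eef_pos': [0.462, -0.313, 0.109], 'tcp_rot': [0.259, 0.966, 0.0, -0.001], 'contact_force': [-0.26, -0.333, -1.233], 'opening': 0.6, 'finger_force': 52.396}
turn [ 0.  -0.1  0. ] shift [-1.4  2.3 34.3] q6 -1.83 t 21.35
```

To row units: 34 mm / 500 = 0.068, 33 mm / 500 = 0.066.

send_rows:
  rows: "0 0 0 -0.002 0.003 0.016 -1;0 0 0 -0.002 0.003 0.036 -1;0 0 0 -0.002 0.003 0.056 -1;0 0 0 -0.002 0.003 0.066 -1;0 0 0 -0.002 0.003 0.068 -1;0 0 0 -0.002 0.003 0.068 -1"

```text
time: 22.1
eef_pos: [0.4643, -0.3117, 0.0761]
tcp_rot: [0.258, 0.966, -0.0, 0.0]
contact_force: [-0.8, 0.1, -1.1]
opening: 0.598
finger_force: 52.4
```

```bash
python3 - <<'E'
from ov import *
from go import *
st()
ps=[shot('scene'),shot('top')]
I=[("stand",.464,-.312,0,0),("spool",.464,-.312,.048,0)]
cv2.imwrite('pics/p3.png',np.hstack([overlay(p,I,9,(400,450)) for p in ps]))
E
```

```text
{'time': 22.1, 'qpos': [-0.773, 0.25, 1.979, 0.0, 0.913, -1.822], 'eef_pos': [0.464, -0.312, 0.076], 'tcp_rot': [0.258, 0.966, -0.0, 0.0], 'contact_force': [-0.842, 0.107, -1.135], 'opening': 0.598, 'finger_force': 52.397}
```

View pics/p3.png

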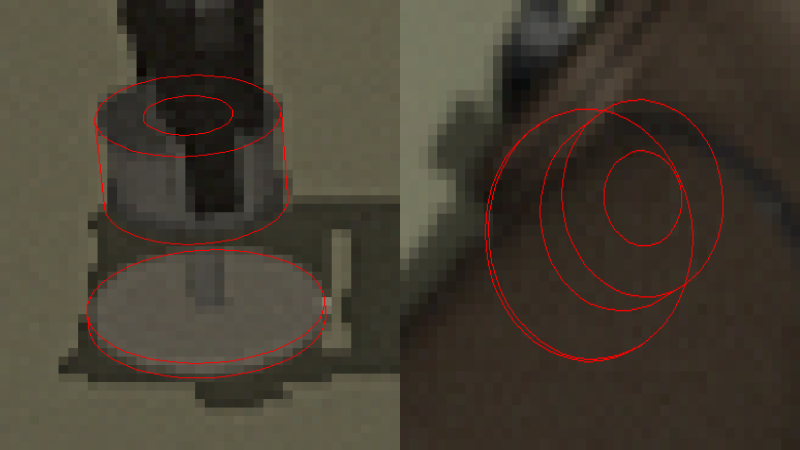

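The spool hangs level over the spindle, and both match their outlines to about a pixel. I'll lower it onto the stand.

To row units: 41 mm / 500 = 0.082, 40 mm / 500 = 0.08.

send_rows:
  rows: "0 0 0 0 0 0.012 -1;0 0 0 0 0 0.026 -1;0 0 0 0 0 0.04 -1;0 0 0 0 0 0.054 -1;0 0 0 0 0 0.066 -1;0 0 0 0 0 0.074 -1;0 0 0 0 0 0.08 -1;0 0 0 0 0 0.082 -1"

```text
time: 23.2
eef_pos: [0.4641, -0.3116, 0.0348]
tcp_rot: [0.258, 0.966, 0.0, -0.0]
contact_force: [-0.8, -0.5, -2.4]
opening: 0.6
finger_force: 52.4
```

To row units: 1.5 mm / 500 = 0.003, 1 mm / 500 = 0.002.

send_rows:
  rows: "0 0 0 0 0 0.001 -1;0 0 0 0 0 0.002 -1;0 0 0 0 0 0.003 -1;0 0 0 0 0 0.003 -1"

```text
time: 23.7
eef_pos: [0.4642, -0.3116, 0.0335]
tcp_rot: [0.258, 0.966, -0.0, 0.0]
contact_force: [-0.4, -0.5, -2.3]
opening: 0.604
finger_force: 52.4
```

To row units: 1.5 mm / 500 = 0.003, 1 mm / 500 = 0.002.

send_rows:
  rows: "0 0 0 0 0 0.001 -1;0 0 0 0 0 0.002 -1;0 0 0 0 0 0.003 -1;0 0 0 0 0 0.003 -1"

```text
time: 24.2
eef_pos: [0.4642, -0.3117, 0.0328]
tcp_rot: [0.258, 0.966, 0.0, -0.0]
contact_force: [-3.3, 2.1, 5.6]
opening: 0.598
finger_force: 52.7
```

To row units: -120 mm / 500 = -0.24, -90 mm / 500 = -0.18.

send_rows:
  rows: "0 0 0 0 0 0 0.3;0 0 0 0 0 0 0.5;0 0 0 0 0 0 0.8;0 0 0 0 0 0 0.9;0 0 0 0 0 -0.03 0.9;0 0 0 0 0 -0.09 0.9;0 0 0 0 0 -0.18 1;0 0 0 0 0 -0.24 1"

```text
time: 25.2
eef_pos: [0.4649, -0.3123, 0.1555]
tcp_rot: [0.258, 0.966, -0.001, 0.002]
contact_force: [-0.1, -0.6, 0.0]
opening: 0.999
finger_force: 0.0
```

```bash
python3 - <<'E'
from ov import *
from go import *
st()
ps=[shot('scene'),shot('top')]
I,c=fit(ps,[("enclosure",.4639,.2952,0,.58)],[(0,1),(0,2),(0,4)]);show(I,c)
J,c=fit(ps,I,[(0,1),(0,2),(0,4),(0,3)],2); show(J,c)
for p in ps: show(*fit([p],I,[(0,1),(0,2),(0,4)],2))
for n in (("tray",.4745,.0155,0,.055),): 
    for p in ps: show(*fit([p],[n],[(0,1),(0,2),(0,4)],2))
H,c=fit(ps[:1],[("stand",.464,-.312,0,0),("spool_c",.464,-.312,.006,0)],[(1,1),(1,2),(1,3)]);show(H,c)
cv2.imwrite('pics/l4.png',np.vstack([np.hstack([overlay(p,K,8,(400,300)) for p in ps]) for K in(I,H)]))
goal(464,0,150,93);goal(*(1e3*np.array(I[0][1:3])),100,123.2)
E
```

```text
{'time': 25.2, 'qpos': [-0.773, 0.135, 1.943, 0.0, 1.059, -1.822], 'eef_pos': [0.465, -0.312, 0.155], 'tcp_rot': [0.258, 0.966, -0.001, 0.002], 'contact_force': [-0.102, -0.606, 0.028], 'opening': 0.999, 'finger_force': 0.0}
enclosure [463.9 295.1   0. ] yaw 33.2 | 399.5
enclosure [463.9 295.1   0. ] yaw 33.2 | 399.3
enclosure [463.6 295.8   0. ] yaw 32.7 | 251.6
enclosure [463.9 294.5   0. ] yaw 33.2 | 116.9
tray [469.   13.6   0. ] yaw 4.6 | 237.4
tray [475.7  15.8   0. ] yaw 3.3 | 176.7
stand [ 464. -312.    0.] yaw 0.0 | spool_c [ 464.6 -311.8    6. ] yaw 0.0 | 542.2
turn [ -0.3   0.5 -32.9] shift [158.4 270.8   5.4] q6 -1.82 t 25.3
turn [ -0.4   0.4 -63.1] shift [305.9 526.8  53.3] q6 -1.82 t 25.3
```

View pics/l4.png

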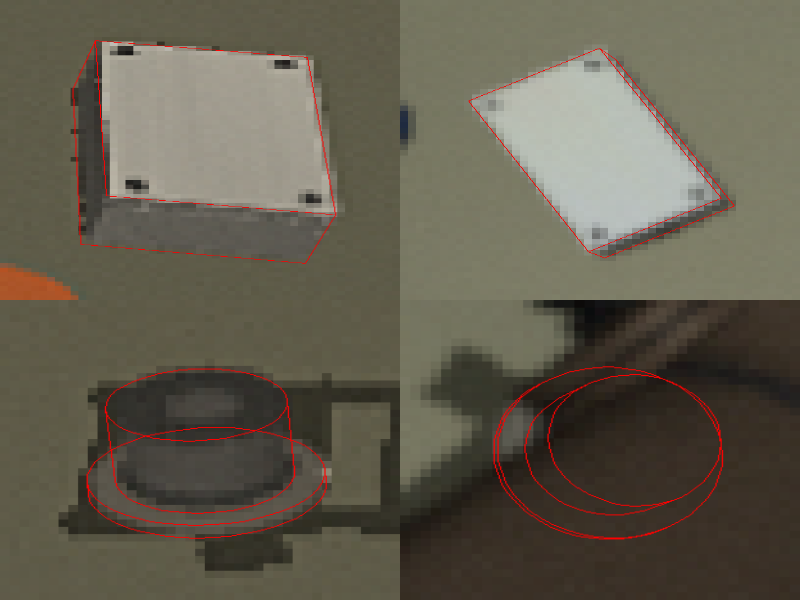

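The spool is right down on the base (fitted underside at 6.0 mm). The box stands alone at (463.9, 295.1), yaw 33°.

To row units: 274 mm / 500 = 0.548, 236 mm / 500 = 0.472.

send_rows:
  rows: "0 0 0 0.02 0.034 0 1;0 0 0 0.054 0.094 0 1;0 0 0 0.094 0.164 0 1;0 0 0 0.138 0.24 0 1;0 0 0 0.182 0.316 0 1;0 0 0 0.226 0.394 0 1;0 0 0 0.27 0.472 0 1;0 0 0 0.314 0.548 0 1"
  grip_force: 60

```text
time: 26.3
eef_pos: [0.4623, 0.0068, 0.1498]
tcp_rot: [0.258, 0.966, 0.0, -0.002]
contact_force: [0.8, 0.8, 0.2]
opening: 1.001
finger_force: 0.0
```

To row units: 253 mm / 500 = 0.506, 246 mm / 500 = 0.492, -63 degrees / 360 = -0.175.

send_rows:
  rows: "0 0 -0.0222 0.044 0.076 0 1;0 0 -0.0444 0.088 0.152 0.02 1;0 0 -0.0667 0.132 0.228 0.04 1;0 0 -0.0889 0.176 0.304 0.06 1;0 0 -0.1111 0.22 0.38 0.08 1;0 0 -0.1333 0.26 0.45 0.096 1;0 0 -0.1556 0.286 0.492 0.106 1;0 0 -0.175 0.296 0.506 0.106 1"

```text
time: 27.3
eef_pos: [0.4589, 0.2985, 0.096]
tcp_rot: [-0.288, 0.958, -0.0, -0.003]
contact_force: [-0.1, -0.4, 0.2]
opening: 1.005
finger_force: 0.0
```

```bash
python3 -c "
from go import *
st();goal(463.9,295.1,30,123.1)"
```

```text
{'time': 27.3, 'qpos': [0.391, 0.198, 1.998, 0.0, 0.952, -1.765], 'eef_pos': [0.459, 0.299, 0.096], 'tcp_rot': [-0.288, 0.958, -0.0, -0.003], 'contact_force': [-0.141, -0.361, 0.226], 'opening': 1.005, 'finger_force': 0.0}
turn [ 0.1 -0.3  0.4] shift [-2.7 -5.7 66. ] q6 -1.76 t 27.3
```

To row units: 26 mm / 500 = 0.052, 20 mm / 500 = 0.04.

send_rows:
  rows: "0 0 0 -0.004 -0.008 0.02 1;0 0 0 -0.004 -0.008 0.04 1;0 0 0 -0.004 -0.008 0.052 1;0 0 0 -0.004 -0.008 0.052 1"

```text
time: 27.8
eef_pos: [0.4655, 0.2943, 0.0719]
tcp_rot: [-0.284, 0.959, -0.0, -0.001]
contact_force: [0.3, 0.4, -0.2]
opening: 1.0
finger_force: 0.0
```

```bash
python3 -c "
from go import *
goal(463.9,295.1,30,123.1)"
```

```text
turn [ 0.  -0.1 -0.1] shift [ 0.8  1.5 41.9] q6 -1.77 t 27.8
```

To row units: 42 mm / 500 = 0.084, 1.5 mm / 500 = 0.003.

send_rows:
  rows: "0 0 0 0.0016 0.003 0.024 1;0 0 0 0.0016 0.003 0.052 1;0 0 0 0.0016 0.003 0.072 1;0 0 0 0.0016 0.003 0.082 0.9;0 0 0 0.0016 0.003 0.084 0.7;0 0 0 0.0016 0.003 0.084 0.5;0 0 0 0.0016 0.003 0.084 0.3;0 0 0 0.0016 0.003 0.084 -0.5"
  grip_force: 60

```text
time: 28.8
eef_pos: [0.4653, 0.2961, 0.0317]
tcp_rot: [-0.285, 0.959, 0.0, 0.001]
contact_force: [0.3, 0.2, 2.3]
opening: 0.688
finger_force: 68.1
```

To row units: -45 mm / 500 = -0.09, -30 mm / 500 = -0.06.

send_rows:
  rows: "0 0 0 0 0 0 -1;0 0 0 0 0 -0.002 -1;0 0 0 0 0 -0.01 -1;0 0 0 0 0 -0.03 -1;0 0 0 0 0 -0.06 -1;0 0 0 0 0 -0.09 -1;0 0 0 0 0 -0.09 -1"

```text
time: 29.68
eef_pos: [0.4661, 0.2965, 0.0784]
tcp_rot: [-0.285, 0.959, 0.0, 0.002]
contact_force: [-0.0, -0.7, -2.7]
opening: 0.691
finger_force: 67.7
```

```bash
python3 -c "
from go import *
st();goal(473.5,15.3,75,93.2)"
```

```text
{'time': 29.675, 'qpos': [0.383, 0.231, 1.997, 0.0, 0.909, -1.766], 'eef_pos': [0.466, 0.296, 0.078], 'tcp_rot': [-0.285, 0.959, 0.0, 0.002], 'contact_force': [-0.04, -0.66, -2.723], 'opening': 0.691, 'finger_force': 67.699}
turn [ 0.   0.3 29.9] shift [ 147.4 -239.5    2.9] q6 -1.77 t 29.68
```

To row units: -239 mm / 500 = -0.478, 147 mm / 500 = 0.294, 30 degrees / 360 = 0.0833.

send_rows:
  rows: "0 0 0.0111 0.02 -0.034 0 -1;0 0 0.0222 0.06 -0.098 0 -1;0 0 0.0333 0.106 -0.172 0 -1;0 0 0.0444 0.154 -0.25 0 -1;0 0 0.0556 0.202 -0.328 0 -1;0 0 0.0667 0.246 -0.4 0 -1;0 0 0.0778 0.276 -0.45 0 -1;0 0 0.0833 0.294 -0.478 0 -1"

```text
time: 30.68
eef_pos: [0.4713, 0.0135, 0.0754]
tcp_rot: [-0.025, 1.0, 0.0, -0.001]
contact_force: [0.1, 0.0, -2.0]
opening: 0.689
finger_force: 67.6
```

To row units: 16 mm / 500 = 0.032, 8 mm / 500 = 0.016.

send_rows:
  rows: "0 0 0 0 0 0 -1;0 0 0 0 0 0.016 -1;0 0 0 0 0 0.032 -1;0 0 0 0 0 0.032 -1"

```text
time: 31.18
eef_pos: [0.471, 0.0162, 0.0586]
tcp_rot: [-0.028, 1.0, 0.0, -0.001]
contact_force: [0.7, 0.4, -2.0]
opening: 0.686
finger_force: 67.5
```

```bash
python3 - <<'E'
from ov import *
from go import *
s=st();goal(474.5,15.8,34,93.2)
ps=[shot('scene'),shot('top')]
x,y,z=s["eef_pos"]
I=[("tray",.4735,.0153,0,.056),("enclosure",x-.001,y-.001,z-.0315,.056)]
cv2.imwrite('pics/p4.png',np.hstack([overlay(p,I,7,(400,450)) for p in ps]))
E
```

```text
{'time': 31.175, 'qpos': [-0.181, 0.104, 2.191, 0.0, 0.849, -1.808], 'eef_pos': [0.471, 0.016, 0.059], 'tcp_rot': [-0.028, 1.0, 0.0, -0.001], 'contact_force': [0.678, 0.402, -1.955], 'opening': 0.686, 'finger_force': 67.537}
turn [ 0.  -0.2 -0. ] shift [-3.6 -0.7 24.6] q6 -1.81 t 31.18
```

View pics/p4.png

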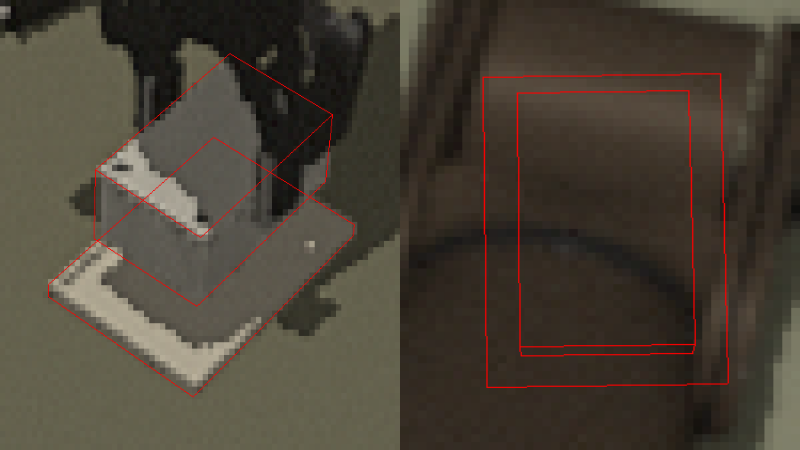

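The box hangs level above the tray and the outline agrees, so I'll lower it with a 3.6 mm shift in tool x.

To row units: 24 mm / 500 = 0.048, -3.6 mm / 500 = -0.0072.

send_rows:
  rows: "0 0 0 -0.003 0 0.01 -1;0 0 0 -0.006 -0.001 0.022 -1;0 0 0 -0.0072 -0.0014 0.032 -1;0 0 0 -0.0072 -0.0014 0.04 -1;0 0 0 -0.0072 -0.0014 0.045 -1;0 0 0 -0.0072 -0.0014 0.047 -1;0 0 0 -0.0072 -0.0014 0.048 -1;0 0 0 -0.0072 -0.0014 0.048 -1"

```text
time: 32.28
eef_pos: [0.4758, 0.0148, 0.036]
tcp_rot: [-0.027, 1.0, -0.0, 0.0]
contact_force: [0.4, -1.1, -2.1]
opening: 0.689
finger_force: 67.6
```

To row units: 1.5 mm / 500 = 0.003, 1 mm / 500 = 0.002.

send_rows:
  rows: "0 0 0 0 0 0.001 -1;0 0 0 0 0 0.002 -1;0 0 0 0 0 0.003 -1;0 0 0 0 0 0.003 -1"

```text
time: 32.78
eef_pos: [0.4756, 0.0149, 0.0344]
tcp_rot: [-0.027, 1.0, 0.0, -0.0]
contact_force: [-0.4, -0.5, -2.3]
opening: 0.687
finger_force: 67.6
```

To row units: 1.5 mm / 500 = 0.003, 1 mm / 500 = 0.002.

send_rows:
  rows: "0 0 0 0 0 0.001 -1;0 0 0 0 0 0.002 -1;0 0 0 0 0 0.003 -1;0 0 0 0 0 0.003 -1"

```text
time: 33.28
eef_pos: [0.4758, 0.0148, 0.0337]
tcp_rot: [-0.027, 1.0, -0.0, -0.0]
contact_force: [-3.5, 0.3, 4.3]
opening: 0.687
finger_force: 68.6
```

Contact is at the predicted height. I'll release, retreat and check.

To row units: -140 mm / 500 = -0.28, -90 mm / 500 = -0.18.

send_rows:
  rows: "0 0 0 0 0 0 0.5;0 0 0 0 0 0 0.7;0 0 0 0 0 0 0.9;0 0 0 0 0 0 1;0 0 0 0 0 -0.03 1;0 0 0 0 0 -0.09 1;0 0 0 0 0 -0.18 1;0 0 0 0 0 -0.28 1"

```text
time: 34.28
eef_pos: [0.4753, 0.0149, 0.1748]
tcp_rot: [-0.027, 1.0, 0.0, -0.0]
contact_force: [1.0, -0.7, 0.0]
opening: 0.999
finger_force: 0.0
```

To row units: 290 mm / 500 = 0.58, 280 mm / 500 = 0.56.

send_rows:
  rows: "0 0 0 0 0.08 -0.02 1;0 0 0 0 0.18 -0.04 1;0 0 0 0 0.29 -0.08 1;0 0 0 0 0.4 -0.1 1;0 0 0 0 0.5 -0.1 1;0 0 0 0 0.56 -0.1 1;0 0 0 0 0.58 -0.1 1;0 0 0 0 0.58 -0.1 1"

```text
time: 35.28
eef_pos: [0.4599, 0.3043, 0.2233]
tcp_rot: [-0.028, 1.0, -0.0, 0.0]
contact_force: [-1.1, 0.3, -0.2]
opening: 1.001
finger_force: 0.0
```

```bash
python3 - <<'E'
from ov import *
st()
ps=[shot('scene'),shot('top')]
L=[[("square_dish",.632,.2035,0,1.152),("heatsink",.632,.2035,.002,1.152)],[("round_dish",.637,-.166,0,0),("tin",.637,-.166,.002,0)],
[("stand",.464,-.312,0,0),("spool",.464,-.312,.006,0)],[("tray",.4745,.0155,0,.056),("enclosure",.4745,.0155,.002,.056)]]
O=[]
for K in L:
    K,c=fit(ps,K,[(1,1),(1,2),(1,3),(1,4)]);show(K,c);O.append(K)
cv2.imwrite('pics/end.png',np.vstack([np.hstack([overlay(p,K,6,(200,290)) for K in O]) for p in ps]))
find(ps[0],["board"]);find(ps[1],["board"])
E
```

```text
{'time': 35.275, 'qpos': [0.401, 0.042, 1.911, -0.0, 1.189, -1.225], 'eef_pos': [0.46, 0.304, 0.223], 'tcp_rot': [-0.028, 1.0, -0.0, 0.0], 'contact_force': [-1.102, 0.282, -0.173], 'opening': 1.001, 'finger_force': 0.0}
square_dish [632.  203.5   0. ] yaw 66.0 | heatsink [631.1 203.    2.2] yaw 65.4 | 698.4
round_dish [ 637. -166.    0.] yaw 0.0 | tin [ 637.5 -166.8    3.5] yaw -1.0 | 664.9
stand [ 464. -312.    0.] yaw 0.0 | spool [ 464.7 -312.6    8.6] yaw -10.3 | 406.4
tray [474.5  15.5   0. ] yaw 3.2 | enclosure [474.7  14.9   3. ] yaw 3.3 | 560.5
board 0.57 [0.667 0.007 0.009] [218. 234.]
board 0.52 [0.507 0.051 0.004] [279. 210.]
board 0.4 [0.637 0.208 0.019] [296. 273.]
board 0.92 [0.663 0.002 0.004] [261. 167.]
board 0.56 [0.627 0.2   0.002] [200. 175.]
```

View pics/end.png

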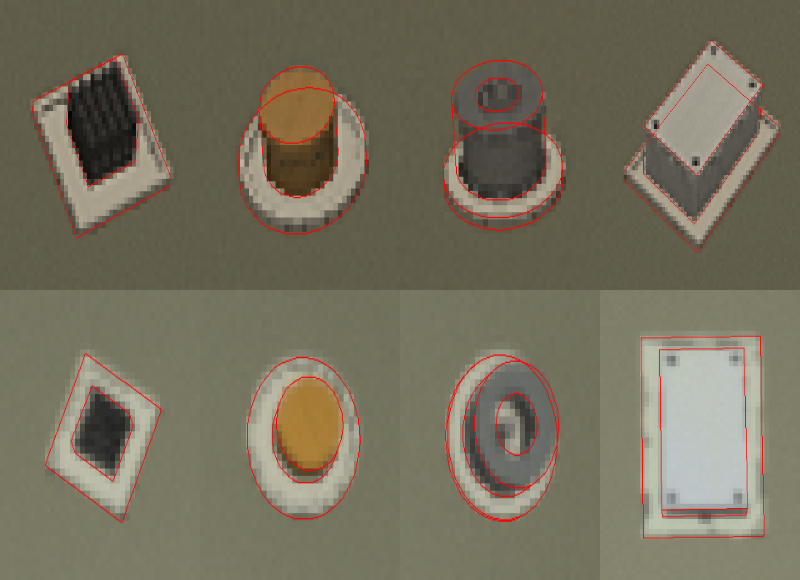

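All four pieces sit flat and upright inside their places, with the spindle visible inside the spool's bore. The board has not moved, so I'm handing in.

```bash
python3 -c "
from plant import ctrl
print(ctrl.sign_off())"
```

```text
the job is handed in; nothing more can be done
None
```

The job is handed in: in the last pictures the heat sink, flux tin, solder spool and aluminium box each lay flat and upright in their places, taken from the top down, with the board and look-alikes untouched, at about 35 s on the robot's clock.

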